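# Feed a bracket rack past the spring gate

### The job

Push the rack of channel pieces along the feed chute and through the gate: hold the hinged gate open with one fingertip on its press bar and push the rack with the other, keeping the gate down until the whole rack is past it. Then let go so that the gate springs shut behind the rack, and leave the rack standing in the chute. Only press and push, without lifting or carrying the rack, and leave the brackets, channels and tools lying about where they are.

Things in the scene. Friction and masses are not known exactly. Their poses are not given: they have to be found in the camera images.
- chute: Open-topped sheet-steel feed chute on legs, fixed to the bench, across the robot's front. Origin: at bench height, on the centre line, at the gate. x runs along the chute the way the rack travels (downstream), y to the press-bar side (away from the robot), z up. Inside 90 mm wide; walls 4 mm thick, tops 98 mm above the bench.
- gate_line (a point): Point on the chute floor, 55 mm above the bench, on the centre line at the gate (chute x = 0). The floor runs from x = -340 to +270 mm, with rubber buffers on an end stop at x = +256 mm. A slot for the gate leaf crosses the floor and the +y wall from x = -18 to +9 mm.
- rack: Steel rack in the chute before the gate, 120 mm long, 84 wide, 85 high, 0.6 to 1 kg, with six channel pieces fixed in it. Origin: centre of its underside; x along the chute. Flat full-width end plates at x = +60 and -60 mm, 2 to 85 mm above the floor. Slides on side skids; open underneath, so a gate rising under it blocks it. Starts 10 to 110 mm short of the gate.
- gate (a joint): Gate angle, rad: 0 shut, 0.10 leaf level with the chute floor, 0.13 well open (leaf 8 mm below it), 0.15 limit. Gate: press bar outside the chute's +y wall, hinged at its upstream end, rigidly carrying a 4 mm thick leaf that stands across the chute. Pressing the bar down swings the leaf down through the slot; a spring shuts it. The rack cannot push it open.
- bar_hinge (a point): Hinge pin of the gate, at the upstream end of the press bar: chute x = -300, y = +77 mm, 91 mm above the bench. The bar is a flat strip 26 mm wide, its centre line at chute y = +77 mm, and reaches 70 mm downstream past the gate. Held down at 0.13 rad it lies level, its top 94 mm above the bench all along, and a fingertip can slide along it.
- bar_top (a point): Point on top of the press bar, on its centre line, beside the gate (chute x = 0 when shut); moves with the gate: 133 mm above the bench when shut (the bar slopes up 0.13 rad from its hinge), 94 mm at 0.13 rad. Holding the gate open takes about 3 N here, 6 N at chute x = -150 mm and much more nearer the hinge.
- leaf_top (a point): Middle of the top edge of the gate leaf, on the chute's centre line; moves with the gate: 30 mm above the chute floor when shut.
- bracket_a: post bracket: 100 x 100 x 6 mm base plate with an upright U channel (46 x 40 mm, 85 mm tall); origin under the plate's centre. Bystander beyond the chute
- bracket_b: the same kind of post bracket as bracket_a. Bystander beyond the chute
- channel_a: bare U channel standing on end, 46 x 40 x 85 mm; origin under its centre. Bystander on the robot's side of the chute
- channel_b: the same kind of bare U channel as channel_a. Bystander on the robot's side of the chute
- g_clamp: black iron G-clamp lying flat, about 190 x 105 mm, 22 mm high; origin at a corner of its frame. Bystander
- hammer: hammer lying flat. Bystander
- spray_can: bare metal spray can, 60 mm diameter, 170 mm tall; origin under its centre. Bystander

How it is judged:
By the outcome, as a careful person would: the job done as asked, in the order asked, and still so for the second after the job is handed in, with the robot touching nothing.
It also fails if it takes over 51 s, if anything falls off the work surface, if the arm or the gripper's body presses on something with over 40 N, if the wrist force passes 120 N, or if a joint passes its speed limit or range.

### The arm

A 6-joint arm with a two-finger parallel gripper is mounted at the origin on the work surface. World frame = base frame: x ahead of the robot, y to its left, z up, the work surface at z = 0. Lengths are in m, angles in rad, forces in N, time in s.
With the tool pointing down it reaches from about 0.4 to 0.925 m from the base axis. Payload 12.5 kg.
Tool frame: the origin (TCP) lies at the very end of the fingers, on their centre line; the grasp point (between the pads) lies env.grip_depth behind it (env.grip_depth is the distance from the TCP to the grasp point, in m); x points along the fingers, y is the direction in which the jaws open and shut, and the axes are right-handed (so a half turn about x gives the same grasp; the last joint's range is limited). The gripper opens to 95 mm and grips with 3 to 60 N. Pads are 20 mm wide; open, the fingers measure 119 mm over their backs; the gripper's body (75 mm by 180 mm) begins 59 mm behind the grasp point.
Start: joints at [-1.249, 0.491, 1.559, -0, 1.092, -0.106], TCP at [0.259, -0.569, 0.215] pointing down, gripper open.
Joint ranges: [-3.1, 3.1], [-0.84, 2.19], [0.05, 2.79], [-1.13, 4.28], [0.06, 2.93], [-2.69, 2.69]. Speed limits (rad/s): [2.22, 2.22, 2.79, 3.14, 3.14, 3.14].

### API

Orientations are given as a 3x3 rotation matrix whose columns are the frame's x, y, z axes.
In Python, from rig import env, snapshot, camera_info, models gives the robot as it stands.
- The arm moves only by the tool servo_tool, never from a script. Its argument "deltas" is a list of rows, each a list of 7 numbers: the opening, from 0 (shut) to 1 (fully open), then the shift along the tool's x, y, z in m, then the turn, a rotation vector about the tool's x, y, z in rad. A call has 1 to 12 rows; each row shifts and turns the commanded pose from where the row before left it, along the tool's axes as they then stand; what a row does not reach is not made up. A row lasts 1/12 s, in which the tool goes at most 41.7 mm and 7.16 degrees, less where a joint would pass 70% of its speed; a pose out of reach is approached as far as the arm can. A call with a gripper value outside its range is refused whole. The fingers move at their own pace and stop on an object; "newtons" is the grip in N (left out, the last holds). Time passes only in rows, so rows that do not move let the fingers close. It gives the time, the measured TCP pose, the force and the opening at its end, in the units of the state.
- env.state(): the state, without advancing time (a new reading comes with each control period).
- snapshot(name): name is "scene" or "top"; returns the picture (480x640x3 uint8, red, green, blue); there is no depth.
- camera_info(name): a dict with "K" (3x3 intrinsics, pixels), "k1" (the pictures are not rectified: a ray, as slopes to the right and down, at radius r is drawn at 1 + k1 r^2 times it, then the intrinsics apply), "R" (3x3) and "t" (3): a world point X has camera coordinates R X + t. Camera axes: x right, y down, z forward; pixel columns grow to the right and rows downward; lengths in m; the calibration is good to about 2 mm. A picture is of the moment at which its call begins. camera_info takes no time and is no camera call.
- env.sign_off(): hands the job in, once; it reports no verdict.
Trained networks look in the newest picture that a camera, given by its name, has taken for a name from the list of things; names that differ only in an ending like _2 or _b are one class to them, and where a whole thing is asked for, a point or a joint stands for the part that bears it (a point fixed in the world has none). Each returns a list of dicts, best first, with "conf" (0 to 1); they miss things now and then, are a little off and sometimes report something else, mostly with a low value. They report only what shows in the picture. A call takes as long as a camera call.
- models.find_in(query, camera): "location" ([row, column] in pixels, amid what is visible of it).
- models.silhouettes(query, camera): "pixels" (480x640 bool, what is visible of it) and "location" ([row, column] in pixels, amid what is visible of it).
The state is a dict: "time": time; "joint_positions": joint angles; "joint_vel": joint speeds; "effort": joint torques, N m; "eef_pos": TCP position; "orientation": TCP orientation; "force": force on the tool from outside, world axes, zero at the start; "ft_torque": the same for the moment, N m; "width": finger opening in m.
Only numpy, scipy, OpenCV 4.12 (cv2) and the standard library are available. Lean on these libraries where they do the work, as an engineer would, in place of code of your own. Each camera call takes 0.05 s, during which the arm holds its last target.

## Working session

There is one attempt and no reset: what is moved stays moved. The work goes in short steps, Python scripts to look and compute and a tool call to move; the robot and the scene stay as the last step left them, time stands still between calls to the robot, and variables do not carry over. Pictures are saved under pics/ and viewed, and the job is handed in when it is done.

Besides the shell and the picture viewer there is one more tool, called after ">>>" as name(argument=value, ...) on one line, values as JSON. servo_tool: Moves the arm, as the interface text tells. Its arguments: {"type":"object","properties":{"deltas":{"type":"array"},"newtons":{"type":"number"}},"required":["deltas"]}

```bash
ls; mkdir -p pics; python3 - <<'E'
from rig import env, snapshot, camera_info, models
import cv2, numpy as np
s=env.state()
print({k:np.round(v,3).tolist() for k,v in s.items()}, env.grip_depth)
for n in("scene","top"):
    im=snapshot(n); cv2.imwrite(f"pics/{n}0.png",im[:,:,::-1])
    c=camera_info(n); print(n,{k:np.round(v,4).tolist() for k,v in c.items()})
    for q in("chute","rack","gate","bar_top","leaf_top","gate_line","bar_hinge"):
        try: print(q,[(np.round(d["location"]).tolist(),round(d["conf"],2)) for d in models.find_in(q,n)][:3])
        except Exception as e: print(q,e)
E
```

```text
pics
{'time': 0.0, 'joint_positions': [-1.249, 0.492, 1.559, 0.0, 1.092, -0.106], 'joint_vel': [0.0, -0.001, -0.001, -0.0, 0.001, 0.0], 'effort': [0.003, -61.264, -25.819, 0.069, 0.048, -0.0], 'eef_pos': [0.259, -0.568, 0.214], 'orientation': [[-0.0, 0.415, -0.91], [0.001, -0.91, -0.415], [-1.0, -0.001, -0.0]], 'force': [-0.49, -0.989, 0.103], 'ft_torque': [0.051, 0.03, 0.004], 'width': 0.095} 0.0188
scene {'K': [[560.9709, 0.0, 317.2528], [0.0, 560.9709, 240.1161], [0.0, 0.0, 1.0]], 'k1': -0.1253, 'R': [[-0.7161, 0.698, -0.002], [0.5665, 0.5794, -0.586], [-0.4078, -0.4208, -0.8103]], 't': [0.3228, -0.2898, 1.6504]}
chute [([235.0, 291.0], 0.92)]
rack [([242.0, 320.0], 0.97), ([129.0, 265.0], 0.58)]
gate [([244.0, 285.0], 0.67)]
bar_top [([242.0, 283.0], 0.8)]
leaf_top [([236.0, 284.0], 0.77)]
gate_line [([237.0, 287.0], 0.79), ([241.0, 282.0], 0.5)]
bar_hinge [([236.0, 287.0], 0.63)]
top {'K': [[578.6057, 0.0, 316.6664], [0.0, 578.6057, 236.6892], [0.0, 0.0, 1.0]], 'k1': -0.0187, 'R': [[-0.0144, -0.9999, -0.0053], [-0.9979, 0.0148, -0.0635], [0.0636, 0.0044, -0.998]], 't': [0.0943, 0.5272, 1.4498]}
chute [([235.0, 370.0], 0.78)]
rack [([237.0, 314.0], 0.78)]
gate [([202.0, 337.0], 0.61)]
bar_top [([203.0, 335.0], 0.98)]
leaf_top [([202.0, 328.0], 0.9)]
gate_line [([232.0, 371.0], 0.75)]
bar_hinge []
```

View pics/top0.png

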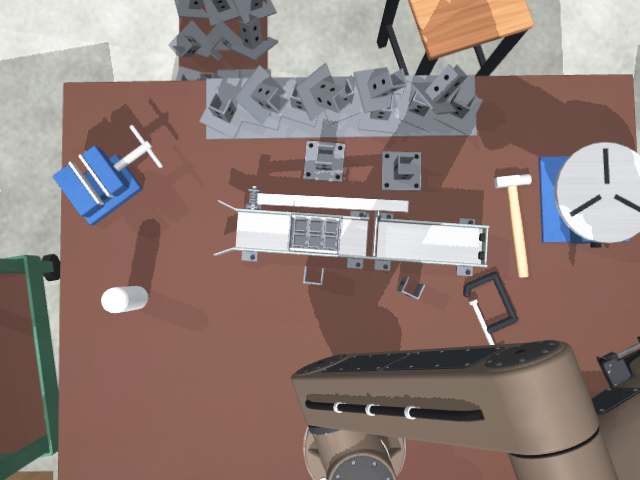

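View pics/scene0.png

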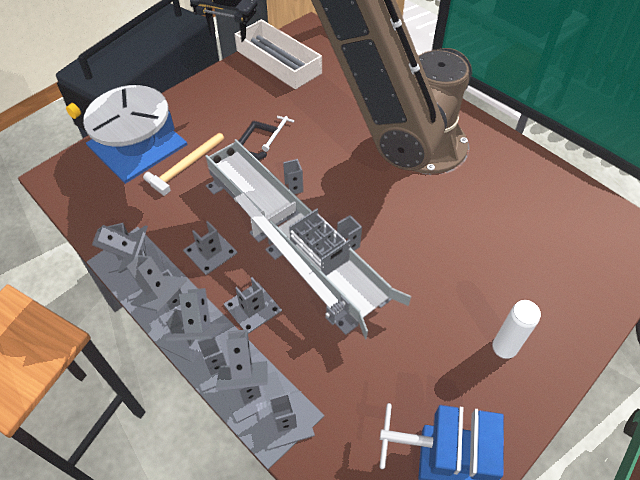

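```bash
python3 - <<'E'
import cv2
im=cv2.imread("pics/top0.png")[140:290,205:505]
cv2.imwrite("pics/top0z.png",cv2.resize(im[:, :160],None,fx=5,fy=4,interpolation=cv2.INTER_CUBIC))
cv2.imwrite("pics/top0y.png",cv2.resize(im[:, 140:],None,fx=5,fy=4,interpolation=cv2.INTER_CUBIC))
E
```

```text
(no output)
```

View pics/top0z.png

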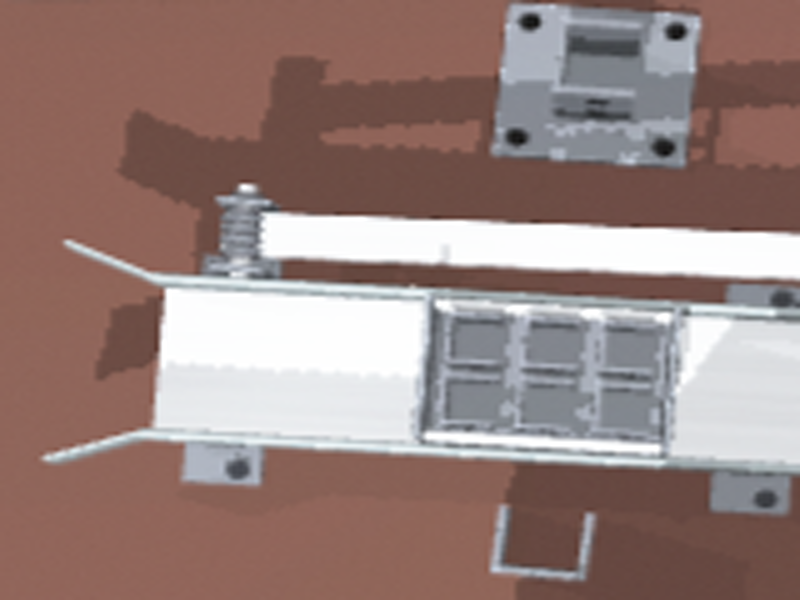

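View pics/top0y.png

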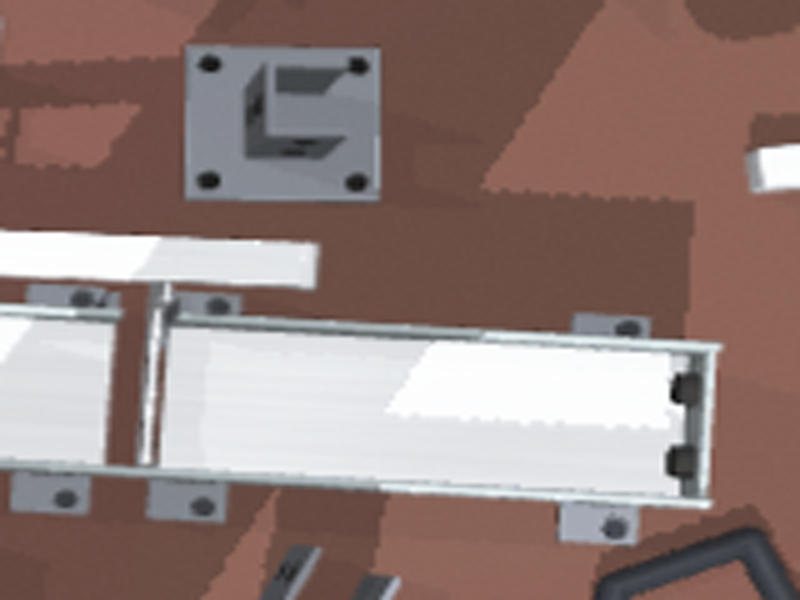

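```bash
cat > h.py <<'E'
import numpy as np
from rig import env,snapshot,camera_info,models
from scipy.optimize import least_squares
def proj(n,X):
    c=camera_info(n);p=np.atleast_2d(X)@np.array(c["R"]).T+np.array(c["t"]).ravel()
    s=p[:,:2]/p[:,2:];s=s*(1+c["k1"]*(s**2).sum(1,keepdims=True))
    K=np.array(c["K"]);return s@K[:2,:2].T+K[:2,2]
def C(p,X): # chute->world, p=(x,y,yaw offset): chute x = dir -y rotated
    th=-np.pi/2+p[2];X=np.atleast_2d(X)
    c,s=np.cos(th),np.sin(th)
    return np.c_[p[0]+c*X[:,0]-s*X[:,1],p[1]+s*X[:,0]+c*X[:,1],X[:,2]]
E
python3 - <<'E'
from h import *
P=[(-.34,.045,.055,237.4,212),(-.34,-.045,.055,235.6,247.5),(.27,.049,.098,489,226.25),(.27,-.049,.098,487.4,266.25),
(-.018,.045,.055,368,220),(-.018,-.045,.055,366.4,256.5),(.009,.045,.055,378.6,222),(-.34,.049,.098,236,209.25),(-.34,-.049,.098,235,249.5)]
P=np.array(P)
r=least_squares(lambda p:(proj("top",C(p,P[:,:3]))-P[:,3:]).ravel(),[.55,-.07,0],loss="soft_l1")
print(r.x,np.round(r.fun.reshape(-1,2),1).tolist())
p=r.x
# rack: end plate tops
Q=np.array([(60,42,307,685),(60,-42,462,667),(-60,42,295,430),(-60,-42,440,418)],float)
uv=np.c_[205+Q[:,3]/5,140+Q[:,2]/4]
rr=least_squares(lambda q:(proj("top",C(p,np.c_[q[0]+Q[:,0]/1e3,q[1]+Q[:,1]/1e3,0*Q[:,0]+.14]))-uv).ravel(),[-.15,0])
print(rr.x,np.round(rr.fun.reshape(-1,2),1).tolist())
ck=np.array([(-.34,.045,.055),(-.34,-.045,.055),(.27,.049,.098),(.27,-.049,.098),(-.3,.077,.091),(.0,.077,.133),(0.07,.077,.142)]+[(rr.x[0]+a,rr.x[1]+b,.14) for a in(-.06,.06) for b in (-.042,.042)])
print(C(p,ck).round(4))
import cv2
for n in("top","scene"):
    im=cv2.imread(f"pics/{n}0.png");f=3
    im=cv2.resize(im,None,fx=f,fy=f,interpolation=cv2.INTER_CUBIC)
    for u in proj(n,C(p,ck)): cv2.circle(im,tuple(int(round((v+.5)*f)) for v in u),4,(0,0,255),1)
    o=im[400:900,600:1400] if n=="top" else im[400:1000,550:1300]
    if n=="top": o=im[500:850,650:1500]; o=cv2.resize(o,(800,330))
    cv2.imwrite(f"pics/{n}0ck.png",o)
E
```

```text
[ 0.51735449 -0.05541313 -0.08195086] [[0.9, 0.1], [-0.1, 0.8], [0.5, -0.7], [0.1, 0.1], [0.0, 0.8], [-0.6, 0.6], [0.3, -0.5], [-0.1, -0.7], [-2.2, -0.3]]
[-0.14560225 -0.00219573] [[-0.1, 1.0], [1.2, -1.8], [-0.5, 0.5], [-0.6, 0.3]]
[[ 0.59    0.2798  0.055 ]
 [ 0.5003  0.2871  0.055 ]
 [ 0.5441 -0.3285  0.098 ]
 [ 0.4464 -0.3205  0.098 ]
 [ 0.6187  0.2373  0.091 ]
 [ 0.5941 -0.0617  0.133 ]
 [ 0.5884 -0.1315  0.142 ]
 [ 0.4901  0.1531  0.14  ]
 [ 0.5739  0.1462  0.14  ]
 [ 0.4803  0.0335  0.14  ]
 [ 0.564   0.0266  0.14  ]]
```

View pics/scene0ck.png

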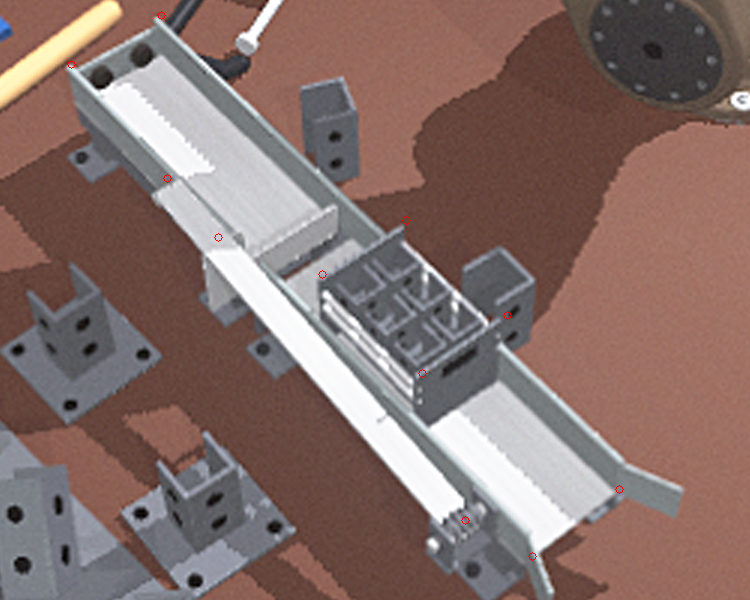

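View pics/top0ck.png

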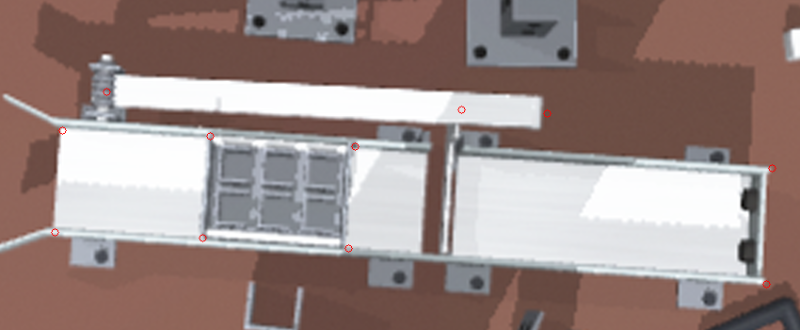

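```bash
python3 - <<'E'
import cv2
im=cv2.imread("pics/top0.png")[203:263,280:350]
cv2.imwrite("pics/topr.png",cv2.resize(im,None,fx=10,fy=10,interpolation=cv2.INTER_CUBIC))
im=cv2.imread("pics/scene0.png")[200:280,283:363]
cv2.imwrite("pics/scr.png",cv2.resize(im,None,fx=7,fy=7,interpolation=cv2.INTER_CUBIC))
E
```

```text
(no output)
```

View pics/topr.png

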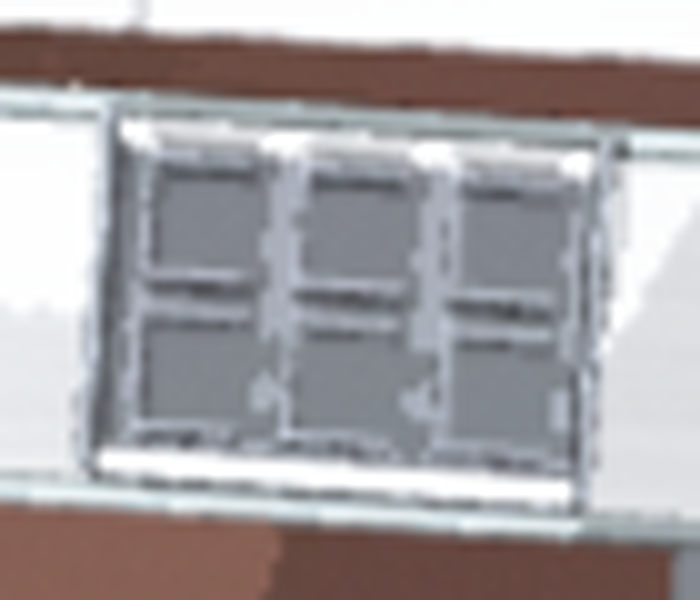

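View pics/scr.png

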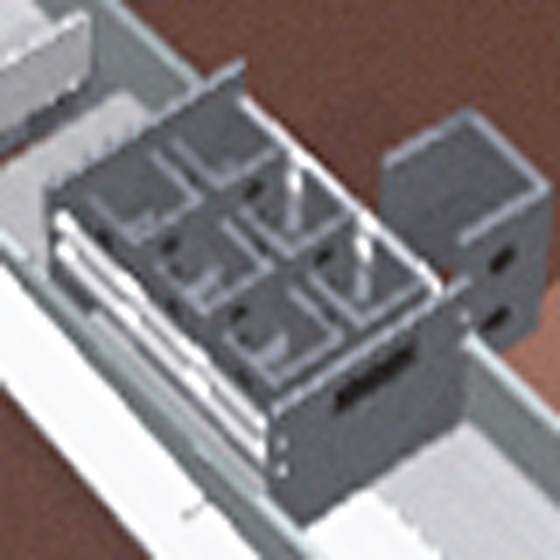

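```bash
python3 - <<'E'
from h import *
P=np.array([(-.34,.045,.055,237.,211.6),(-.34,-.045,.055,235.2,247.1),(.27,.049,.098,488.6,225.9),(.27,-.049,.098,487,265.9),
(-.018,.045,.055,367.6,219.6),(-.018,-.045,.055,366,256.1),(.009,.045,.055,378.2,221.6),(-.34,.049,.098,235.6,208.9)])
S=np.array([(.27,.049,.098,(550+70)/3-.5,(400+67)/3-.5),(.27,-.049,.098,(550+161)/3-.5,(400+18)/3-.5),(-.34,.049,.098,(550+528)/3-.5,(400+537)/3-.5),(-.34,-.049,.098,(550+624)/3-.5,(400+464)/3-.5)])
def f(p): return np.r_[(proj("top",C(p,P[:,:3]))-P[:,3:]).ravel(),(proj("scene",C(p,S[:,:3]))-S[:,3:]).ravel()]
r=least_squares(f,[.52,-.06,-.08],loss="soft_l1");p=r.x
print(p,np.round(f(p).reshape(-1,2),1).tolist())
s=np.array([(60,42),(60,-42),(-60,42),(-60,-42)])/1e3
T=np.array([(340.05,216.55),(337.55,253.55),(290.55,213.05),(288.05,249.55)])
U=np.array([(48,190),(240,65),(275,410),(468,280)])/7+[282.57,199.57]
g=lambda q,n,t:(proj(n,C(p,np.c_[q[:2]+s,np.full(4,q[2])]))-t)
for w in((1,1),(1,0),(0,1)):
    k=least_squares(lambda q:np.r_[w[0]*g(q,"top",T).ravel(),w[1]*g(q,"scene",U).ravel(),(q[2]-.14)*1e2],[-.15,0,.14]).x
    print(w,k,g(k,"top",T).round(1).tolist(),g(k,"scene",U).round(1).tolist())
E
```

```text
[ 0.51936321 -0.05399017 -0.0854117 ] [[0.8, -0.8], [-0.3, -0.1], [0.3, -0.8], [-0.2, -0.0], [-0.1, 0.3], [-0.9, 0.2], [0.2, -0.9], [-0.2, -1.6], [0.2, -0.4], [0.1, -0.6], [0.4, -0.7], [1.2, -1.1]]
(1, 1) [-0.1451262  -0.00140727  0.13577628] [[1.5, 0.1], [1.5, -1.1], [-0.3, -0.0], [-0.4, -0.7]] [[-0.0, -0.6], [0.6, -0.6], [0.7, 1.3], [1.5, 0.3]]
(1, 0) [-0.14641109 -0.00249457  0.13537046] [[0.9, 0.5], [0.9, -0.6], [-0.8, 0.4], [-1.0, -0.3]] [[0.7, -0.4], [1.3, -0.4], [1.4, 1.5], [2.3, 0.5]]
(0, 1) [-0.1413455  -0.00244022  0.13148599] [[3.0, 0.8], [3.1, -0.4], [1.4, 0.7], [1.3, -0.1]] [[-0.6, -0.7], [-0.1, -0.7], [-0.1, 1.0], [0.7, 0.2]]
```

```bash
cat >> h.py <<'E'
p=np.array([.5190,-.0543,-.0845])
def go(X): # chute target of TCP -> world, and delta in current tool axes
    s=env.state();R=np.array(s["orientation"]);w=C(p,X)[0];d=w-s["eef_pos"]
    return w.round(4),(R.T@d).round(4)
def chute():
    s=env.state();th=-np.pi/2+p[2];c,sn=np.cos(th),np.sin(th);d=np.array(s["eef_pos"])-[p[0],p[1],0]
    R=np.array(s["orientation"]);y=R[:,1]
    return np.array([c*d[0]+sn*d[1],-sn*d[0]+c*d[1],d[2]]).round(4),"jaw ang from chute y (deg, + toward x):",round(np.degrees(np.arctan2(c*y[0]+sn*y[1],-sn*y[0]+c*y[1])),2),"F chute",np.round([c*s["force"][0]+sn*s["force"][1],-sn*s["force"][0]+c*s["force"][1],s["force"][2]],1),"w",s["width"],"t",s["time"]
E
python3 -c "
from h import *
print(chute(),go([-.207,.0385,.2]))"
```

```text
(array([ 0.5345, -0.2153,  0.2147]), 'jaw ang from chute y (deg, + toward x):', np.float64(60.65), 'F chute', array([-0.1,  0.4,  0.3]), 'w', 0.09456444498065635, 't', 0.8) (array([0.5748, 0.1487, 0.2   ]), array([ 0.0146, -0.5219, -0.5847]))
```

>>> servo_tool(deltas=[[0.79,0,-0.02,-0.022,0,0,0],[0.79,0,-0.022,-0.025,0,0,0],[0.79,0,-0.022,-0.025,0,0,0],[0.79,0,-0.022,-0.025,0,0,0],[0.79,0,-0.022,-0.025,0,0,0],[0.79,0,-0.022,-0.025,0,0,0],[0.79,0,-0.022,-0.025,0,0,0],[0.79,0,-0.022,-0.025,0,0,0],[0.79,0,-0.022,-0.025,0,0,0],[0.79,0,-0.022,-0.025,0,0,0],[0.79,0,-0.022,-0.025,0,0,0],[0.79,0,-0.022,-0.025,0,0,0]], newtons=40)

```text
time: 1.8
eef_pos: [0.4213, -0.2056, 0.2149]
orientation: [[0.0, 0.415, -0.91], [-0.0, -0.91, -0.415], [-1.0, 0.001, -0.0]]
force: [0.8, -0.6, 0.6]
width: 0.0752
```

>>> servo_tool(deltas=[[0.79,0,-0.022,-0.025,0,0,0],[0.79,0,-0.022,-0.025,0,0,0],[0.79,0,-0.022,-0.025,0,0,0],[0.79,0,-0.022,-0.025,0,0,0],[0.79,0,-0.022,-0.025,0,0,0],[0.79,0,-0.022,-0.025,0,0,0],[0.79,0,0,0,-0.115,0,0],[0.79,0,0,0,-0.115,0,0],[0.79,0,0,0,-0.115,0,0],[0.79,0,0,0,-0.115,0,0],[0.79,0,0,0,-0.115,0,0],[0.79,0,0,0,0,0,0]])

```text
time: 2.8
eef_pos: [0.5026, -0.0247, 0.2147]
orientation: [[0.0, 0.846, -0.533], [-0.0, -0.533, -0.846], [-1.0, 0.0, 0.0]]
force: [-0.4, 0.4, -0.2]
width: 0.0754
```

```bash
python3 -c "
from h import *
print(chute(),go([-.207,.0385,.2]))"
```

```text
(array([-0.0281, -0.0189,  0.2147]), 'jaw ang from chute y (deg, + toward x):', np.float64(27.4), 'F chute', array([-0.4, -0.4, -0.2]), 'w', 0.07535183843181734, 't', 2.8) (array([0.5748, 0.1487, 0.2   ]), array([ 0.0147, -0.0314, -0.1852]))
```

>>> servo_tool(deltas=[[0.79,0,-0.004,-0.023,0,0,0],[0.79,0,-0.004,-0.027,0,0,0],[0.79,0,-0.004,-0.027,0,0,0],[0.79,0,-0.004,-0.027,0,0,0],[0.79,0,-0.005,-0.027,0,0,0],[0.79,0,-0.005,-0.027,0,0,0],[0.79,0,-0.005,-0.027,0,0,0],[0.79,0.03,0,0,0,0,0],[0.79,0.03,0,0,0,0,0],[0.79,0.005,0,0,0,0,0],[0.79,0,0,0,0,0,0]])

```text
time: 3.72
eef_pos: [0.5752, 0.1477, 0.1482]
orientation: [[-0.004, 0.842, -0.54], [-0.001, -0.54, -0.842], [-1.0, -0.003, 0.002]]
force: [0.5, -0.1, -0.6]
width: 0.0752
```

```bash
python3 - <<'E'
from h import *
import cv2
print(chute())
a=snapshot("scene");b=snapshot("top")
a=a[180:300,260:380];b=b[180:270,240:360]
cv2.imwrite("pics/s1.png",cv2.resize(a[:,:,::-1],None,fx=5,fy=5,interpolation=cv2.INTER_CUBIC))
cv2.imwrite("pics/t1.png",cv2.resize(b[:,:,::-1],None,fx=5,fy=5,interpolation=cv2.INTER_CUBIC))
E
```

```text
(array([-0.2061,  0.039 ,  0.1482]), 'jaw ang from chute y (deg, + toward x):', np.float64(27.86), 'F chute', array([ 0. ,  0.5, -0.6]), 'w', 0.07521718466130095, 't', 3.7167)
```

View pics/s1.png

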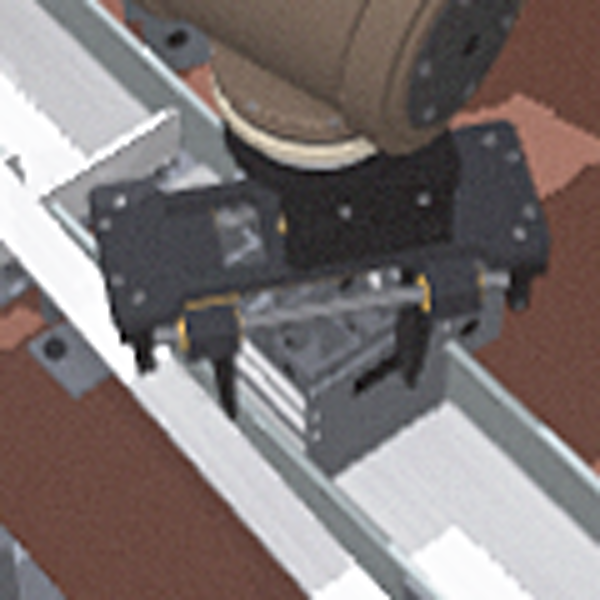

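View pics/t1.png

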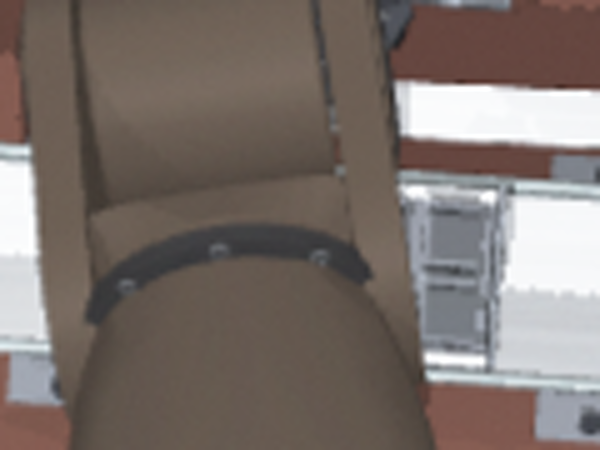

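>>> servo_tool(deltas=[[0.79,0.012,0,0,0,0,0],[0.79,0.012,0,0,0,0,0],[0.79,0.008,0,0,0,0,0],[0.79,0.006,0,0,0,0,0],[0.79,0,0,0,0,0,0]])

```text
time: 4.23
eef_pos: [0.576, 0.1477, 0.1115]
orientation: [[-0.0, 0.843, -0.539], [-0.0, -0.539, -0.843], [-1.0, -0.0, 0.0]]
force: [-0.5, 0.3, -0.1]
width: 0.0749
```

```bash
python3 -c "
from h import *
print(chute())"
```

```text
(array([-0.2061,  0.0398,  0.1115]), 'jaw ang from chute y (deg, + toward x):', np.float64(27.75), 'F chute', array([-0.3, -0.5, -0.1]), 'w', 0.07492618239699751, 't', 4.2333)
```

Now press the bar down to about 94 mm.

>>> servo_tool(deltas=[[0.79,0.006,0,0,0,0,0],[0.79,0.006,0,0,0,0,0],[0.79,0.005,0,0,0,0,0],[0.79,0,0,0,0,0,0],[0.79,0,0,0,0,0,0]])

```text
time: 4.65
eef_pos: [0.5768, 0.1474, 0.0958]
orientation: [[0.002, 0.843, -0.538], [-0.0, -0.538, -0.843], [-1.0, 0.002, -0.001]]
force: [-1.4, -4.4, 7.7]
width: 0.0755
```

```bash
python3 - <<'E'
from h import *
import cv2
print(chute())
a=snapshot("scene");a=a[180:300,230:370]
cv2.imwrite("pics/s2.png",cv2.resize(a[:,:,::-1],None,fx=5,fy=5,interpolation=cv2.INTER_CUBIC))
E
```

```text
(array([-0.2059,  0.0406,  0.0958]), 'jaw ang from chute y (deg, + toward x):', np.float64(27.72), 'F chute', array([ 4.5, -1. ,  7.7]), 'w', 0.07549144407366765, 't', 4.65)
```

View pics/s2.png

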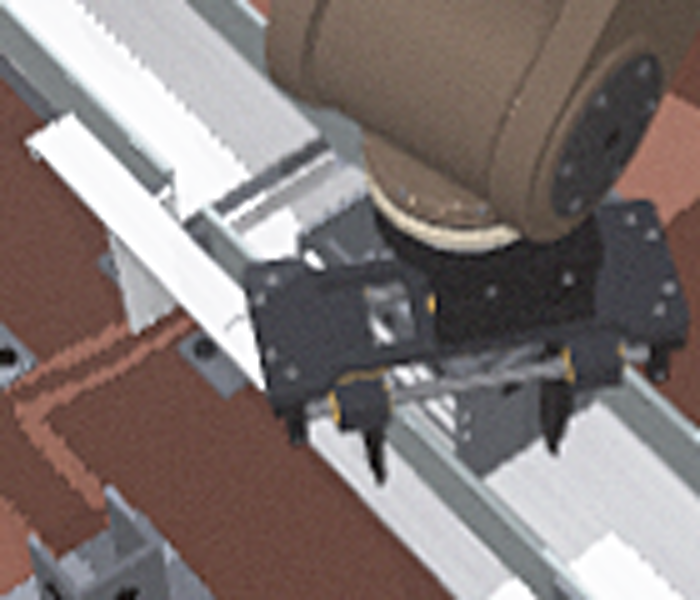

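>>> servo_tool(deltas=[[0.79,0.0025,0,0,0,0,0],[0.79,0,0,0,0,0,0],[0.79,0,0.0023,0.0044,0,0,0],[0.79,0,0.0023,0.0044,0,0,0],[0.79,0,0.0023,0.0044,0,0,0],[0.79,0,0.0023,0.0044,0,0,0],[0.79,0,0,0,0,0,0]])

```text
time: 5.28
eef_pos: [0.5757, 0.1284, 0.0939]
orientation: [[0.004, 0.843, -0.538], [0.001, -0.538, -0.843], [-1.0, 0.003, -0.003]]
force: [0.1, 1.6, 7.7]
width: 0.0752
```

```bash
python3 - <<'E'
from h import *
import cv2
print(chute())
a=snapshot("scene");a=a[180:300,230:370]
cv2.imwrite("pics/s3.png",cv2.resize(a[:,:,::-1],None,fx=5,fy=5,interpolation=cv2.INTER_CUBIC))
E
```

```text
(array([-0.1868,  0.0411,  0.0939]), 'jaw ang from chute y (deg, + toward x):', np.float64(27.73), 'F chute', array([-1.7, -0. ,  7.7]), 'w', 0.07521546492538624, 't', 5.2833)
```

View pics/s3.png

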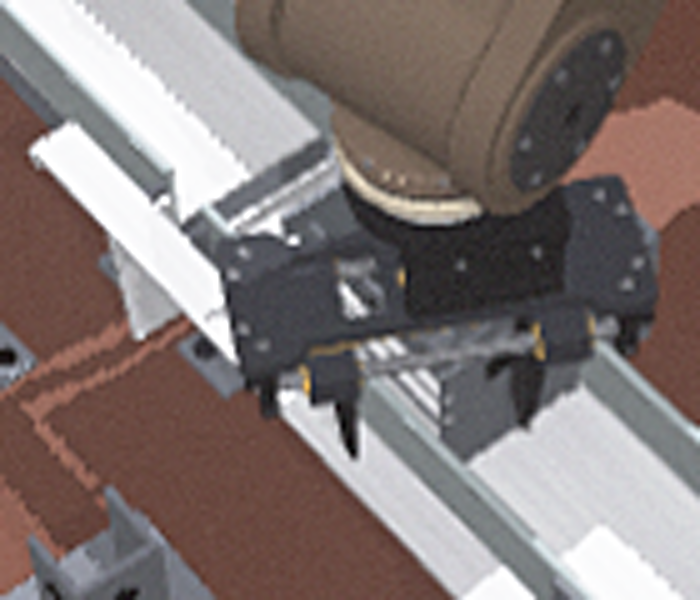

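>>> servo_tool(deltas=[[0.79,0,0.0023,0.0044,0,0,0],[0.79,0,0.0023,0.0044,0,0,0],[0.79,0,0.0023,0.0044,0,0,0],[0.79,0,0.0023,0.0044,0,0,0],[0.79,0,0.0022,0.0046,0,0,0],[0.79,0,0.0022,0.0046,0,0,0],[0.79,0,0.0022,0.0046,0,0,0],[0.79,0,0.0022,0.0046,0,0,0],[0.79,0,0.0022,0.0046,0,0,0],[0.79,0,0.0022,0.0046,0,0,0],[0.79,0,0,0,0,0,0]])

```text
time: 6.25
eef_pos: [0.5701, 0.078, 0.0937]
orientation: [[0.004, 0.843, -0.538], [0.001, -0.538, -0.843], [-1.0, 0.003, -0.003]]
force: [0.9, 2.6, 6.2]
width: 0.0747
```

```bash
python3 - <<'E'
from h import *
import cv2
print(chute())
a=snapshot("scene");a=a[160:300,210:350]
cv2.imwrite("pics/s4.png",cv2.resize(a[:,:,::-1],None,fx=4,fy=4,interpolation=cv2.INTER_CUBIC))
E
```

```text
(array([-0.1362,  0.0397,  0.0937]), 'jaw ang from chute y (deg, + toward x):', np.float64(27.74), 'F chute', array([-2.7,  0.7,  6.2]), 'w', 0.07473130601864934, 't', 6.25)
```

View pics/s4.png

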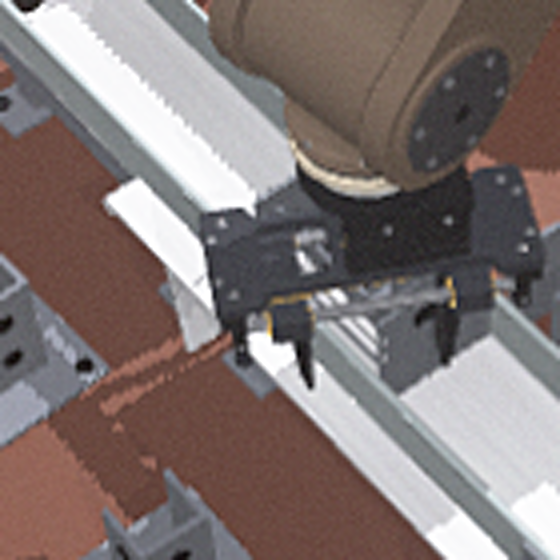

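>>> servo_tool(deltas=[[0.79,0,0.0028,0.0053,0,0,0],[0.79,0,0.0028,0.0053,0,0,0],[0.79,0,0.0028,0.0053,0,0,0],[0.79,0,0.0028,0.0053,0,0,0],[0.79,0,0.0028,0.0053,0,0,0],[0.79,0,0.0028,0.0053,0,0,0],[0.79,0,0.0028,0.0053,0,0,0],[0.79,0,0.0028,0.0053,0,0,0],[0.79,0,0.0028,0.0053,0,0,0],[0.79,0,0.0028,0.0053,0,0,0],[0.79,0,0,0,0,0,0]])

```text
time: 7.22
eef_pos: [0.5649, 0.018, 0.0935]
orientation: [[0.003, 0.843, -0.539], [0.0, -0.539, -0.843], [-1.0, 0.003, -0.002]]
force: [0.9, 0.3, 4.9]
width: 0.0752
```

```bash
python3 - <<'E'
from h import *
import cv2
print(chute())
a=snapshot("scene");a=a[140:280,190:330]
cv2.imwrite("pics/s5.png",cv2.resize(a[:,:,::-1],None,fx=4,fy=4,interpolation=cv2.INTER_CUBIC))
E
```

```text
(array([-0.0759,  0.0397,  0.0935]), 'jaw ang from chute y (deg, + toward x):', np.float64(27.75), 'F chute', array([-0.4,  0.9,  4.9]), 'w', 0.07518139722908262, 't', 7.2167)
```

View pics/s5.png

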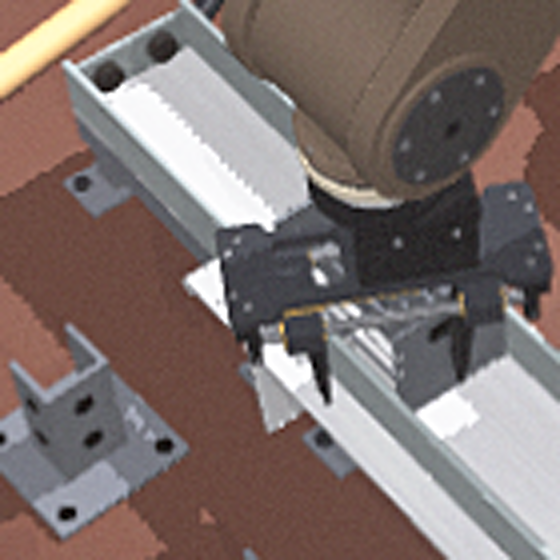

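>>> servo_tool(deltas=[[0.79,0,0.0028,0.0053,0,0,0],[0.79,0,0.0028,0.0053,0,0,0],[0.79,0,0.0028,0.0053,0,0,0],[0.79,0,0.0028,0.0053,0,0,0],[0.79,0,0.0028,0.0053,0,0,0],[0.79,0,0.0028,0.0053,0,0,0],[0.79,0,0.0028,0.0053,0,0,0],[0.79,0,0.0028,0.0053,0,0,0],[0.79,0,0.0028,0.0053,0,0,0],[0.79,0,0.0028,0.0053,0,0,0],[0.79,0,0,0,0,0,0]])

```text
time: 8.18
eef_pos: [0.5597, -0.0419, 0.0932]
orientation: [[0.002, 0.843, -0.539], [-0.0, -0.539, -0.843], [-1.0, 0.002, -0.001]]
force: [-0.2, -0.4, 3.6]
width: 0.0753
```

```bash
python3 - <<'E'
from h import *
import cv2
print(chute())
a=snapshot("scene");a=a[120:280,190:330]
cv2.imwrite("pics/s6.png",cv2.resize(a[:,:,::-1],None,fx=4,fy=4,interpolation=cv2.INTER_CUBIC)[:600])
E
```

```text
(array([-0.0157,  0.0396,  0.0932]), 'jaw ang from chute y (deg, + toward x):', np.float64(27.74), 'F chute', array([ 0.4, -0.2,  3.6]), 'w', 0.0752985291617309, 't', 8.1833)
```

View pics/s6.png

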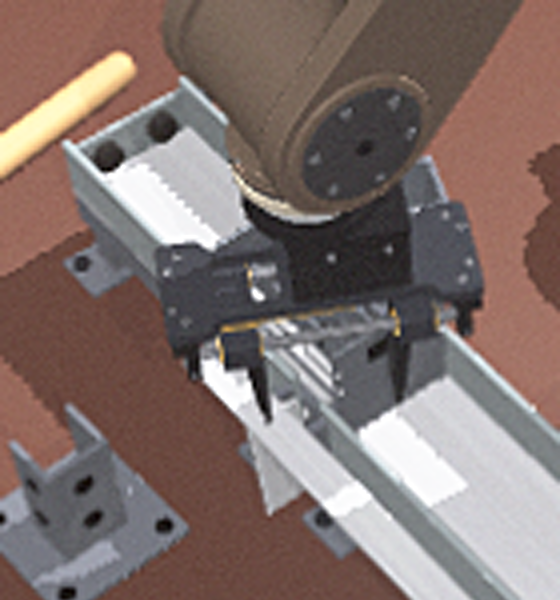

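>>> servo_tool(deltas=[[0.79,0,0.0028,0.0053,0,0,0],[0.79,0,0.0028,0.0053,0,0,0],[0.79,0,0.0028,0.0053,0,0,0],[0.79,0,0.0028,0.0053,0,0,0],[0.79,0,0.0028,0.0053,0,0,0],[0.79,0,0.0028,0.0053,0,0,0],[0.79,0,0.0023,0.0044,0,0,0],[0.79,0,0.0023,0.0044,0,0,0],[0.79,0,0.0014,0.0026,0,0,0],[0.79,0,0,0,0,0,0]])

```text
time: 9.07
eef_pos: [0.5553, -0.0902, 0.0928]
orientation: [[0.001, 0.843, -0.538], [0.0, -0.538, -0.843], [-1.0, 0.001, -0.001]]
force: [-0.6, 2.0, 5.0]
width: 0.0752
```

```bash
python3 - <<'E'
from h import *
import cv2
print(chute())
a=snapshot("scene");f=5;cv2.imwrite("pics/s7raw.png",a[:,:,::-1])
a=cv2.resize(a[:,:,::-1],None,fx=f,fy=f,interpolation=cv2.INTER_CUBIC)
for X in [(-.018,.049,.098),(.009,.049,.098),(0,.045,.055),(0,-.045,.055),(.025,.042,.14),(.025,-.042,.14),(.025,0,.057)]:
    u=proj("scene",C(p,X))[0]; cv2.circle(a,tuple(int(round((v+.5)*f)) for v in u),4,(0,0,255),1)
cv2.imwrite("pics/s7.png",a[130*f:250*f,210*f:330*f])
E
```

```text
(array([0.0327, 0.0392, 0.0928]), 'jaw ang from chute y (deg, + toward x):', np.float64(27.74), 'F chute', array([-2. , -0.8,  5. ]), 'w', 0.07520429357430725, 't', 9.0667)
```

View pics/s7.png

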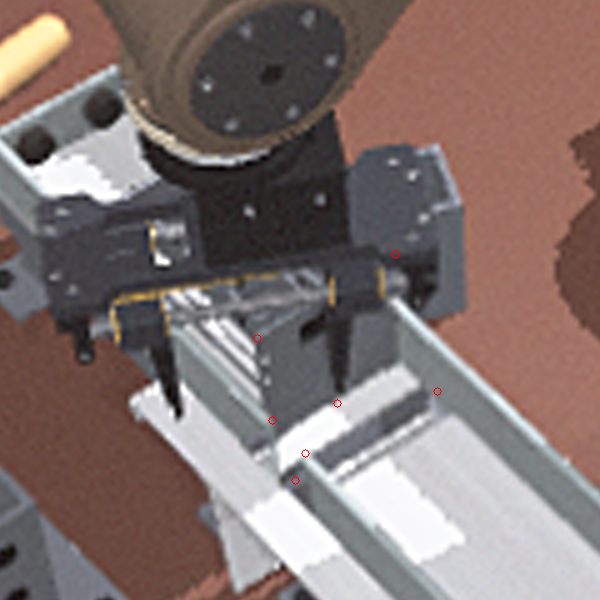

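>>> servo_tool(deltas=[[0.79,0,-0.0012,-0.0022,0,0,0],[0.79,0,-0.0012,-0.0022,0,0,0],[0.79,0,0,0,0,0,0],[0.79,-0.01,0,0,0,0,0],[0.79,-0.015,0,0,0,0,0],[0.79,-0.02,0,0,0,0,0],[0.79,-0.025,0,0,0,0,0],[0.79,-0.03,0,0,0,0,0],[0.79,-0.03,0,0,0,0,0],[0.79,-0.02,0,0,0,0,0],[0.79,0,0,0,0,0,0]])

```text
time: 10.03
eef_pos: [0.5563, -0.0853, 0.2467]
orientation: [[0.006, 0.843, -0.538], [-0.002, -0.538, -0.843], [-1.0, 0.006, -0.002]]
force: [-0.1, 0.7, 0.2]
width: 0.0753
```

>>> servo_tool(deltas=[[0.79,0,-0.01,-0.02,0,0,0],[0.79,0,-0.012,-0.025,0,0,0],[0.79,0,-0.012,-0.025,0,0,0],[0.79,0,-0.012,-0.025,0,0,0],[0.79,0,-0.012,-0.025,0,0,0],[0.79,0,-0.012,-0.025,0,0,0],[0.79,0,-0.012,-0.025,0,0,0],[0.79,0,-0.012,-0.025,0,0,0],[0.79,0,0,0,0,0,0]])

```text
time: 10.78
eef_pos: [0.5805, 0.1336, 0.2415]
orientation: [[-0.001, 0.845, -0.535], [0.001, -0.535, -0.845], [-1.0, -0.002, 0.0]]
force: [-0.7, 0.7, 0.1]
width: 0.0752
```

```bash
python3 - <<'E'
from h import *
import cv2
print(chute())
for n in("scene","top"):
    a=snapshot(n);cv2.imwrite(f"pics/{n}8.png",a[:,:,::-1])
a=cv2.imread("pics/scene8.png")[120:280,190:360]
cv2.imwrite("pics/s8z.png",cv2.resize(a,None,fx=3.7,fy=3.7,interpolation=cv2.INTER_CUBIC))
E
```

```text
(array([-0.1924,  0.0454,  0.2415]), 'jaw ang from chute y (deg, + toward x):', np.float64(27.53), 'F chute', array([-0.7, -0.8,  0.1]), 'w', 0.07517701522881734, 't', 10.7833)
```

View pics/s8z.png

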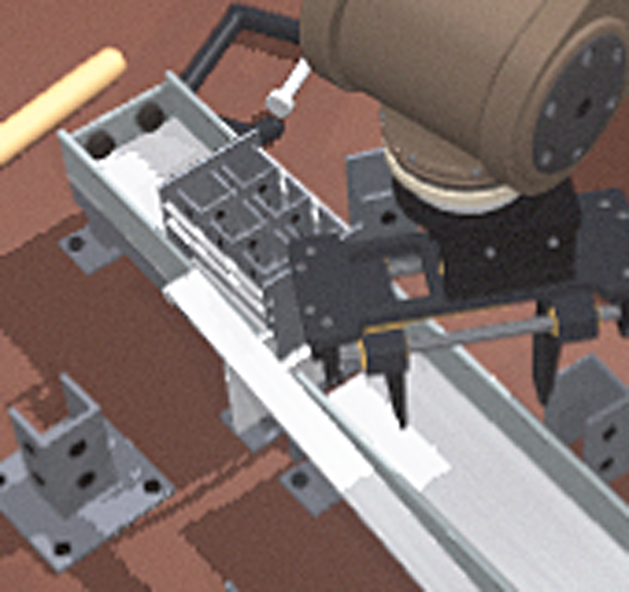

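View pics/top8.png

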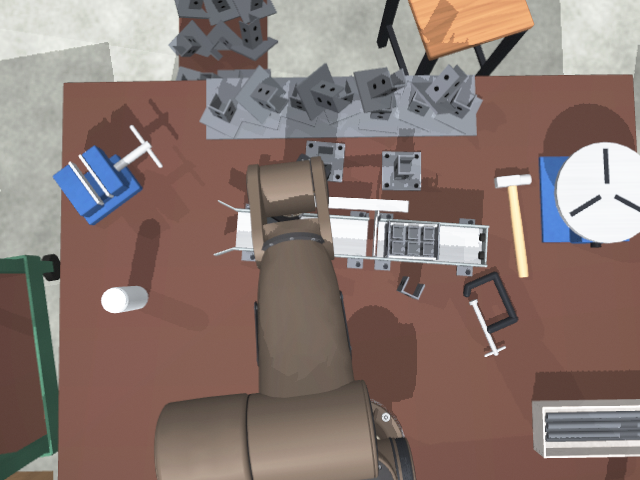

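>>> servo_tool(deltas=[[0.79,-0.03,-0.01,-0.02,0,0,0],[0.79,-0.03,-0.012,-0.022,0,0,0],[0.79,-0.02,-0.012,-0.022,0,0,0],[0.79,0,-0.012,-0.022,0,0,0],[0.79,0,0,0,0,0,0],[0.79,0,0,0,0,0,0]])

```text
time: 11.38
eef_pos: [0.5882, 0.2266, 0.3216]
orientation: [[-0.001, 0.843, -0.537], [-0.001, -0.537, -0.843], [-1.0, -0.001, 0.001]]
force: [-0.7, 0.4, -0.0]
width: 0.0752
```

```bash
python3 - <<'E'
from h import *
import cv2
print(chute())
for n,(r,c),f in(("scene",(120,210),5),("top",(180,340),5)):
    a=snapshot(n);a=cv2.resize(a[:,:,::-1],None,fx=f,fy=f,interpolation=cv2.INTER_CUBIC)
    for X in [(0,.077,.133),(0.07,.077,.142),(0,.045,.085),(0,-.045,.085),(.022,.042,.14),(.022,-.042,.14),(.142,.042,.14),(.142,-.042,.14)]:
        u=proj(n,C(p,X))[0]; cv2.circle(a,tuple(int(round((v+.5)*f)) for v in u),4,(0,0,255),1)
    cv2.imwrite(f"pics/{n}9.png",a[r*f:(r+115)*f,c*f:(c+150)*f])
E
```

```text
(array([-0.2858,  0.0452,  0.3216]), 'jaw ang from chute y (deg, + toward x):', np.float64(27.66), 'F chute', array([-0.4, -0.7, -0. ]), 'w', 0.07522957041731951, 't', 11.3833)
```

View pics/scene9.png

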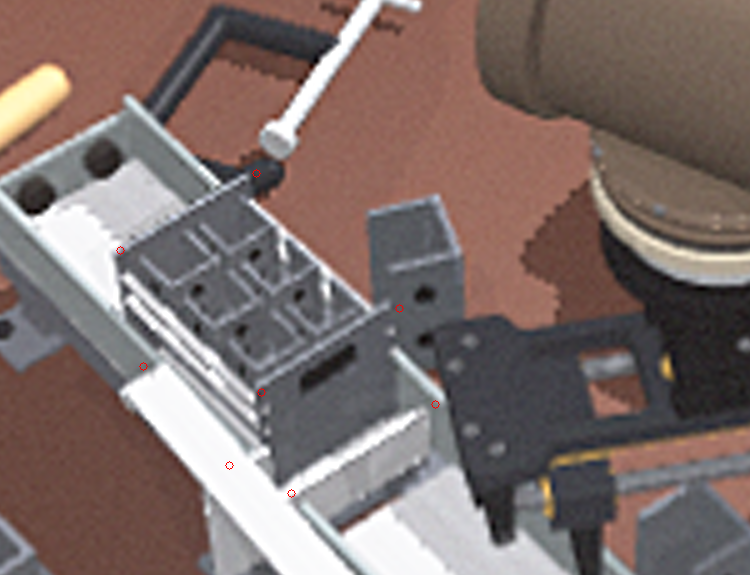

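View pics/top9.png

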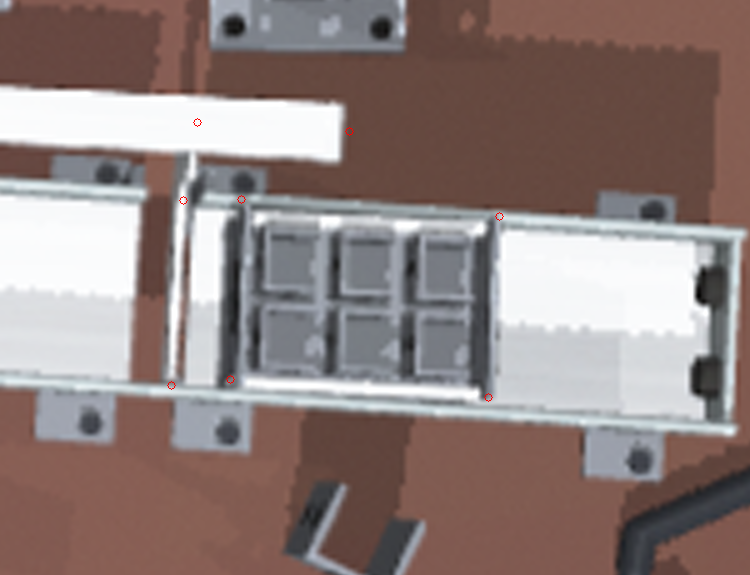

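The pictures show the gate shut, with the leaf standing behind the rack and the bar at its shut height. The rack stands about 22 mm past the gate and the bystanders look unmoved. Signing off.

```bash
python3 -c "
from rig import env
print(env.sign_off())"
```

```text
the job is handed in; nothing more can be done
None
```

The rack is through the gate and standing in the chute, and the gate has sprung shut behind it. I handed the job in at about 11.5 s of the 51 s allowed.

- **Method:** one fingertip held the press bar down at about 94 mm, taking 4 to 8 N. The other pushed the rear plate of the rack about 230 mm along the chute. I then backed off 5 mm and lifted clear, so the gate could shut.
- **Final pictures:** both cameras show the rack upright, with its rear end about 22 mm past the gate. The leaf stands across the chute behind it, and the bar is back at its shut height. The arm is clear and reads no contact force, and the brackets, channels and tools look unmoved.
- **Disagreement:** the two cameras differed by a few mm, most of it in the rack's height and its position along the chute (about 5 mm). The margin past the gate was larger than that, so it made no difference.
- **Not checked:** I judged the bystanders by eye in the pictures and did not measure their positions again.

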